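# Undo the push-and-turn cap of the bottle in the vise

### The arm

A 6-joint arm with a two-finger parallel gripper is mounted at the origin on the work surface. World frame = base frame: x ahead of the robot, y to its left, z up, the work surface at z = 0. Lengths are in m, angles in rad, forces in N, time in s.
With the tool pointing down it reaches from about 0.4 to 0.825 m from the base axis. Payload 7 kg.
Tool frame: the origin (TCP) lies on the centre line of the jaws, within the pads' length; the fingertips stand 22 mm ahead of it and the grasp point (between the pads) lies 3 mm ahead of it (arm.tcp_to_tips is the distance from the TCP to the fingertips, in m); z points along the fingers, y is the line along which they close (so a half turn about z gives the same grasp; the last joint's range is limited). The gripper opens to 88 mm and grips with 3 to 60 N. Pads are 19 mm wide; open, the fingers measure 130 mm over their backs; the gripper's body (78 mm by 193 mm) begins 47 mm behind the grasp point.
Start: joints at [-0.844, 0.359, 0.012, 0, -1.224, -0.288], TCP at [0.287, -0.611, 0.249] pointing down, gripper open.
Joint ranges: [-3.07, 3.07], [-1.43, 2.12], [-1.02, 1.25], [-3.03, 1.67], [-3.05, -0], [-3.03, 3.03]. Speed limits (rad/s): [2.39, 2.39, 3.01, 3.14, 3.14, 3.14].

### API

Orientations are given as [roll, pitch, yaw] about the fixed x, y, z axes, in that order (R = Rz(yaw) Ry(pitch) Rx(roll)).
In Python, from station import arm gives the robot as it stands.
- The arm moves only by the tool jog_arm, never from a script. Its argument "targets" is a list of rows, each an object of numbers: "dx", "dy", "dz": the shift along the tool's x, y, z in mm; "rx", "ry", "rz": the turn, a rotation vector about the tool's x, y, z in rad; "gripper": the closure, from 0 (fully open) to 1 (shut). In form: [{"dx": .., "dy": .., "dz": .., "rx": .., "ry": .., "rz": .., "gripper": ..}, ...]. A call has exactly 8 rows; each row is the pose to reach, as a shift and turn from the pose commanded when the call began, along the tool's axes at that moment; what a row does not reach only later rows make up. A row lasts 1/12 s, in which the tool goes at most 41.7 mm and 7.16 degrees, less where a joint would pass 70% of its speed; a pose out of reach is approached as far as the arm can. A call with a gripper value outside its range is refused whole. The fingers move at their own pace and stop on an object; "force" is the grip in N (left out, the last holds). Time passes only in rows, so rows that repeat a pose let the fingers close, or fill a call up. It gives the time, the measured TCP pose, the force, the opening and the grip force at its end, in the units of the state.
- arm.get_state(): the state, without advancing time (a new reading comes with each control period).
- arm.grab_frame(name): name is "scene" or "top"; returns a dict with "frame" (420x560x3 uint8, red, green, blue), "z_map" (420x560 float32, m along the optical axis (not along the pixel's ray), 0 where there is no reading), "fx", "fy", "cx", "cy" (pixels), "view" (4x4, takes a point from world to camera coordinates). Camera axes: x right, y down, z forward; pixel columns grow to the right and rows downward; lengths in m; the calibration is good to about 2 mm. A picture is of the moment at which its call begins.
- arm.job_done(): hands the job in; it is judged then, once.
The state is a dict: "t": time; "q": joint angles; "qd": joint speeds; "joint_efforts": joint torques, N m; "eef_pos": TCP position; "ee_rot": TCP orientation; "force": force on the tool from outside, world axes, zero at the start; "moment": the same for the moment, N m; "width": finger opening in m; "gripper_force": force on a finger pad.
Only numpy, scipy, OpenCV 4.12 (cv2) and the standard library are available. Lean on these libraries where they do the work, as an engineer would, in place of code of your own. Each camera call takes 0.05 s, during which the arm holds its last target. There are 200 camera calls.

### The job

Open the safety-capped bottle that is clamped in the vise: press the cap down gently and turn it anticlockwise until you feel its lugs drop in, keep it lightly pressed and turn on until it comes undone, without forcing it against its stop. Lift the cap off without wrenching the thin bottle and set it down in the steel tray, open side down. Leave the things around it where they are.

Things in the scene. Friction and masses are not known exactly. Their poses are not given: they have to be found in the camera images.
- cap: Outer shell of the closure: black ribbed round cap, 55 mm across, 31 mm high, 50 g with the inner cap inside. Origin: centre of its underside, z up. It covers the neck, its skirt 8 mm over the bottle's shoulder. It spins freely on the inner cap and, let go, springs back up. Turning works only while pressed; its yaw says nothing of where the hidden lugs are: feel for them.
- cap_top (a point): Centre of the cap's flat top, 31 mm over its origin. Pressing, from rest: 2 mm down (5 N) the shell's 6 hidden drive lugs touch the inner cap's. Lug on lug it goes no deeper (rigid); turned up to 60 degrees under light load it drops 3 mm more into mesh, solid at 5 mm. A spring lifts it with 8 N in mesh: keep 9 to 18 N on it while turning, following it down.
- bottle: White square plastic bottle, 70 x 70 mm, shoulder 118 mm over its base, clamped immovably upright in the vise. Origin: centre of its base, 20 mm over the bench; z up. Thin-walled: all contact forces on it together (press, side push, pull, stop) must stay under 50 N. The cap's origin rests at x = y = 0, z = 126 mm in this frame.
- neck_rim (a point): Centre of the bottle's mouth, 142 mm over its base, under the cap (cap top 15 mm over it); neck 33 mm wide. The inner cap's 3 lugs hook under 3 neck lugs; 1 mm side play. Driven anticlockwise (from above) 27 degrees (some 0.1 N m, plus up to 10 degrees of slack) it is undone; 39 to 45 is a hard stop: ease off at 0.2 N m. Then it lifts straight off, 20 mm to clear.
- vise: Blue drill-press vise clamped to the bench, bed 215 x 116 mm, jaw tops 58 mm high. Origin: on the bench under the bottle's axis. Its x axis runs from the screw with its tommy bar (ends 150 mm out at -x) to the fixed jaw.
- tray_in (a point): Centre of the inner floor of a shallow steel parts tray fixed on the bench: 160 x 130 mm outside (long side along its x), rim 14 mm high, walls and floor 3 mm thick. Goal place for the cap.
- screwdriver: Bystander: screwdriver 190 mm long lying on the bench along its x axis between vise and tray, under 35 mm high.
- glue_bottle: Bystander: white glue bottle with grey spout, 48 mm across, 132 mm tall, standing on the bench. Origin: centre of its base.
- wood_model: Bystander: plywood model of a house with a tower, base 62 x 96 mm, 116 mm tall. Origin: centre of its base.
- brush_pot: Bystander: steel pot of brushes, 74 mm across, 95 mm high, brush handles up to 170 mm. Origin: centre of its base.
There are look-alikes about, which are no part of the job. Of the things that look like the part that bears cap, the middle-sized one is meant. Several things look just like the part that bears tray_in: the one meant starts nearest to the robot's base.

How it is judged:
At the end, for the whole second after the job is handed in: The cap stands open side down and at rest on the tray's floor, whole within the rim (upright within 0.1 rad, underside within 4 mm of the floor), let go (x of cap in the frame of tray_in between -0.051 and 0.051 m and y of cap in the frame of tray_in between -0.036 and 0.036 m and z of cap in the frame of tray_in below 0.004 m and angle between cap's own z axis and vertical below 0.1 rad and linear speed of cap below 0.02 m/s); the robot touches nothing.
It fails at once if the bottle was pressed, pushed or pulled with more than 50 N (contact force between bottle and anything else above 50 N).
It fails at once if the screwdriver was disturbed (moved more than 30 mm) (distance of screwdriver from where it was at the start of the episode above 0.03 m).
It fails at once if the glue bottle was disturbed (moved more than 30 mm) (distance of glue_bottle from where it was at the start of the episode above 0.03 m).
It fails at once if the wooden model was disturbed (moved more than 30 mm) (distance of wood_model from where it was at the start of the episode above 0.03 m).
It fails at once if the brush pot was disturbed (moved more than 30 mm) (distance of brush_pot from where it was at the start of the episode above 0.03 m).
It also fails if it takes over 61 s, if anything falls off the work surface, if the arm or the gripper's body presses on something with over 40 N, if the wrist force passes 120 N, or if a joint passes its speed limit or range.

## Working session

There is one attempt and no reset: what is moved stays moved. The work goes in short steps, Python scripts to look and compute and a tool call to move; the robot and the scene stay as the last step left them, time stands still between calls to the robot, and variables do not carry over. Pictures are saved under pics/ and viewed, at most 10 in all, crops included, and the job is handed in when it is done.

Besides the shell and the picture viewer there is one more tool, called after "Emit:" as a command line: name --argument value ..., lists and objects as JSON in quotes. jog_arm: Moves the arm, as the interface text tells. Its arguments: {"type":"object","properties":{"targets":{"type":"array","items":{"type":"object","properties":{"dx":{"type":"number"},"dy":{"type":"number"},"dz":{"type":"number"},"rx":{"type":"number"},"ry":{"type":"number"},"rz":{"type":"number"},"gripper":{"type":"number"}}}},"force":{"type":"number"}},"required":["targets"]}

```bash
mkdir -p pics; cat > h.py <<'E'
import numpy as np, cv2
from station import arm
def grab(n,save=None):
    f=arm.grab_frame(n)
    if save: cv2.imwrite('pics/'+save,f['frame'][:,:,::-1])
    z=f['z_map'];v,u=np.mgrid[:z.shape[0],:z.shape[1]]
    c=np.stack([(u-f['cx'])/f['fx']*z,(v-f['cy'])/f['fy']*z,z,np.ones_like(z)],-1)
    P=(c@np.linalg.inv(np.array(f['view'])).T)[...,:3]; P[z==0]=np.nan
    return f,P
E
python3 - <<'E'
from h import *
for n in('scene','top'):
    f,P=grab(n,n+'1.png'); np.save(n+'P.npy',P); np.save(n+'F.npy',f['frame'])
s=arm.get_state();print({k:np.round(s[k],3) for k in s}, arm.tcp_to_tips)
E
```

```text
{'t': np.float64(0.1), 'q': array([-0.844,  0.359,  0.011, -0.   , -1.224, -0.288]), 'qd': array([ 0.001, -0.002,  0.002,  0.001, -0.   , -0.   ]), 'joint_efforts': array([-0.0000e+00, -5.8416e+01,  2.9375e+01,  7.0160e+00,  1.0000e-02,
       -0.0000e+00]), 'eef_pos': array([ 0.287, -0.611,  0.248]), 'ee_rot': array([ 3.14 , -0.   , -2.703]), 'force': array([ 0.07 ,  0.321, -0.051]), 'moment': array([-0.014, -0.041, -0.006]), 'gripper_force': np.float64(0.0), 'width': np.float64(0.088)} 0.022
```

View pics/scene1.png

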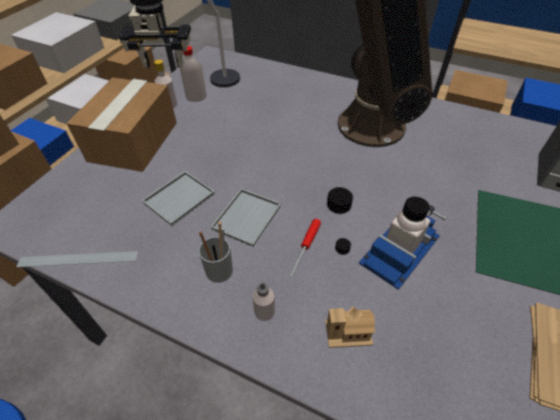

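View pics/top1.png

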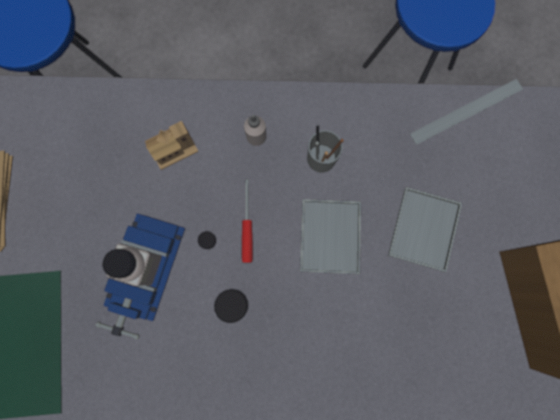

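The scene view shows the vise with the capped bottle at (416,210), loose look-alike caps at (340,200) and (343,246), and trays at (247,217) and (180,197). In the top view the cap is at (123,263) and the trays at (330,236) and (425,229).

```bash
python3 - <<'E'
from h import *
for n,boxes in (('top',dict(cap=(95,240,150,285),big=(210,285,252,325),small=(195,228,220,252))),('scene',dict(cap=(400,195,432,225)))):
    P=np.load(n+'P.npy');F=np.load(n+'F.npy').astype(int)
    for k,(a,b,c,d) in boxes.items():
        p=P[b:d,a:c].reshape(-1,3);col=F[b:d,a:c].reshape(-1,3)
        ok=(col.max(1)<60)&~np.isnan(p[:,0]);p=p[ok]
        zt=np.percentile(p[:,2],90);q=p[abs(p[:,2]-zt)<.004]
        if len(q)<5: print(n,k,len(q));continue
        (cx,cy),r=cv2.minEnclosingCircle(q[:,:2].astype(np.float32)*1000)
        print(n,k,len(q),'ztop',zt.round(4),'mean',q.mean(0).round(4),'circ',cx,cy,r)
P=np.load('topP.npy')
for k,(a,b,c,d) in dict(t1=(296,192,366,280),t2=(385,183,466,275)).items():
    p=P[b:d,a:c].reshape(-1,3); q=p[(p[:,2]>.009)&(p[:,2]<.03)]
    print(k,len(q),cv2.minAreaRect(q[:,:2].astype(np.float32)*1000),'floor',np.nanmedian(P[(b+d)//2-10:(b+d)//2+10,(a+c)//2-10:(a+c)//2+10,2]))
for nm,(u,v) in dict(tray1=(330,236),tray2=(425,229),glue=(255,125),pot=(323,150),house=(170,145),sd0=(247,183),sd1=(247,262),fixedjaw=(158,228),tb0=(98,323),tb1=(138,337),bench=(280,320)).items():
    print(nm,P[v,u].round(3))
E
```

```text
top cap 609 ztop 0.1791 mean [0.4826 0.2172 0.1775] circ 482.966552734375 217.13925170898438 26.63353157043457
top big 668 ztop 0.043 mean [0.4014 0.0209 0.0412] circ 400.74176025390625 20.911211013793945 34.328765869140625
top small 187 ztop 0.0251 mean [0.5415 0.0818 0.0233] circ 541.669677734375 81.3594741821289 18.913694381713867
scene cap 320 ztop 0.1783 mean [0.4852 0.2195 0.1771] circ 484.4778137207031 219.24893188476562 26.75914764404297
t1 541 ((556.7207641601562, -194.26116943359375), (132.67726135253906, 162.33291625976562), 88.5161361694336) floor 0.0031959140199021574
t2 583 ((576.4210205078125, -408.8760986328125), (134.49925231933594, 163.26998901367188), 74.67768096923828) floor 0.00323072788813894
tray1 [ 0.556 -0.194  0.001]
tray2 [ 0.576 -0.411  0.001]
glue [ 0.777 -0.024  0.109]
pot [ 0.757 -0.177  0.003]
house [0.743 0.163 0.065]
sd0 [ 0.673 -0.003  0.015]
sd1 [ 0.494 -0.009  0.012]
fixedjaw [0.566 0.19  0.022]
tb0 [0.362 0.295 0.045]
tb1 [0.334 0.213 0.038]
bench [ 0.369 -0.084  0.002]
```

Emit:
jog_arm --targets '[{"dx": -254, "dy": 195, "gripper": 0}, {"dx": -254, "dy": 195}, {"dx": -254, "dy": 195}, {"dx": -254, "dy": 195}, {"dx": -254, "dy": 195}, {"dx": -254, "dy": 195}, {"dx": -254, "dy": 195}, {"dx": -254, "dy": 195}]'

```text
invalid input at $.targets[0]: expected keys dx, dy, dz, rx, ry, rz, gripper
```

```bash
cat >> h.py <<'E'
from scipy.spatial.transform import Rotation as Ro
def to(x,y,z):
    s=arm.get_state();R=Ro.from_euler('xyz',s['ee_rot'])
    print('shift mm',(R.inv().apply(np.array([x,y,z])-s['eef_pos'])*1000).round(1))
    st()
def st():
    s=arm.get_state()
    for k in('t','q','eef_pos','ee_rot','force','moment','width','gripper_force'): print(k,np.round(s[k],4),end='; ')
    print()
E
python3 -c "
from h import *
to(.4835,.218,.249)"
```

```text
shift mm [-5.303e+02  6.666e+02 -4.000e-01]
t 0.1; q [-8.4390e-01  3.5930e-01  1.1100e-02 -3.0000e-04 -1.2241e+00 -2.8810e-01]; eef_pos [ 0.2866 -0.6107  0.2477]; ee_rot [ 3.1401e+00 -2.0000e-04 -2.7029e+00]; force [ 0.0697  0.321  -0.0514]; moment [-0.0139 -0.0412 -0.0062]; width 0.0875; gripper_force 0.0;
```

Emit:
jog_arm --targets '[{"dx": -32, "dy": 24, "dz": 0, "rx": 0, "ry": 0, "rz": 0, "gripper": 0}, {"dx": -64, "dy": 49, "dz": 0, "rx": 0, "ry": 0, "rz": 0, "gripper": 0}, {"dx": -96, "dy": 73, "dz": 0, "rx": 0, "ry": 0, "rz": 0, "gripper": 0}, {"dx": -127, "dy": 98, "dz": 0, "rx": 0, "ry": 0, "rz": 0, "gripper": 0}, {"dx": -159, "dy": 122, "dz": 0, "rx": 0, "ry": 0, "rz": 0, "gripper": 0}, {"dx": -191, "dy": 147, "dz": 0, "rx": 0, "ry": 0, "rz": 0, "gripper": 0}, {"dx": -223, "dy": 171, "dz": 0, "rx": 0, "ry": 0, "rz": 0, "gripper": 0}, {"dx": -254, "dy": 195, "dz": 0, "rx": 0, "ry": 0, "rz": 0, "gripper": 0}]'

```text
t: 0.77
eef_pos: [0.4342, -0.3247, 0.2484]
ee_rot: [3.141, -0.0, -2.703]
force: [0.9, 0.1, -0.4]
width: 0.0877
gripper_force: 0.0
```

```bash
python3 -c "
from h import *
to(.4835,.218,.249)"
```

```text
shift mm [-275.2  470.3   -0.5]
t 0.7667; q [-2.8050e-01  1.4060e-01 -2.8160e-01 -2.0000e-04 -1.1488e+00 -8.5140e-01]; eef_pos [ 0.4342 -0.3247  0.2484]; ee_rot [ 3.1414e+00 -1.0000e-04 -2.7028e+00]; force [ 0.9172  0.1432 -0.3839]; moment [-0.023  -0.1154  0.0045]; width 0.0877; gripper_force 0.0;
```

Emit:
jog_arm --targets '[{"dx": -20, "dy": 34, "dz": 0, "rx": 0, "ry": 0, "rz": 0, "gripper": 0}, {"dx": -40, "dy": 69, "dz": 0, "rx": 0, "ry": 0, "rz": 0, "gripper": 0}, {"dx": -60, "dy": 103, "dz": 0, "rx": 0, "ry": 0, "rz": 0, "gripper": 0}, {"dx": -81, "dy": 138, "dz": 0, "rx": 0, "ry": 0, "rz": 0, "gripper": 0}, {"dx": -101, "dy": 172, "dz": 0, "rx": 0, "ry": 0, "rz": 0, "gripper": 0}, {"dx": -121, "dy": 207, "dz": 0, "rx": 0, "ry": 0, "rz": 0, "gripper": 0}, {"dx": -141, "dy": 241, "dz": 0, "rx": 0, "ry": 0, "rz": 0, "gripper": 0}, {"dx": -162, "dy": 276, "dz": 0, "rx": 0, "ry": 0, "rz": 0, "gripper": 0}]'

```text
t: 1.43
eef_pos: [0.4626, -0.0061, 0.2487]
ee_rot: [3.141, 0.0, -2.703]
force: [1.6, -0.2, 0.2]
width: 0.0878
gripper_force: 0.0
```

Emit:
jog_arm --targets '[{"dx": -18, "dy": 32, "dz": 0, "rx": 0, "ry": 0, "rz": 0, "gripper": 0}, {"dx": -37, "dy": 64, "dz": 0, "rx": 0, "ry": 0, "rz": 0, "gripper": 0}, {"dx": -56, "dy": 96, "dz": 0, "rx": 0, "ry": 0, "rz": 0, "gripper": 0}, {"dx": -75, "dy": 128, "dz": 0, "rx": 0, "ry": 0, "rz": 0, "gripper": 0}, {"dx": -94, "dy": 160, "dz": 0, "rx": 0, "ry": 0, "rz": 0, "gripper": 0}, {"dx": -113, "dy": 193, "dz": 0, "rx": 0, "ry": 0, "rz": 0, "gripper": 0}, {"dx": -113, "dy": 193, "dz": 0, "rx": 0, "ry": 0, "rz": 0, "gripper": 0}, {"dx": -113, "dy": 193, "dz": 0, "rx": 0, "ry": 0, "rz": 0, "gripper": 0}]'

```text
t: 2.1
eef_pos: [0.4832, 0.2165, 0.2477]
ee_rot: [-3.141, -0.002, -2.7]
force: [-0.3, -2.2, -0.4]
width: 0.0877
gripper_force: 0.0
```

```bash
python3 -c "
from h import *
to(.4835,.218,.172)
grab('scene','near1.png')"
```

```text
shift mm [-1.1  1.3 75.7]
t 2.1; q [ 7.9170e-01  1.2040e-01 -3.0720e-01 -2.0000e-04 -1.1447e+00 -1.9210e+00]; eef_pos [0.4832 0.2165 0.2477]; ee_rot [-3.1412e+00 -1.5000e-03 -2.7001e+00]; force [-0.2845 -2.2108 -0.4119]; moment [-0.0354  0.0249  0.0673]; width 0.0877; gripper_force 0.0;
```

View pics/near1.png

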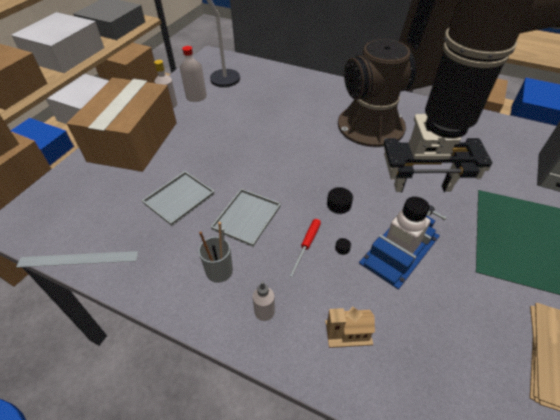

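```bash
python3 -c "
from h import *
f,P=grab('scene')
V=np.array(f['view'])
for p in [(.4832,.2165,.226),(.4832,.2165,.177),(.4835,.218,.02)]:
  c=V@np.array([*p,1]);print(p,c[0]/c[2]*f['fx']+f['cx'],c[1]/c[2]*f['fy']+f['cy'])
f,P=grab('top','top2.png')
st()
"
```

```text
(0.4832, 0.2165, 0.226) 421.89772392185887 189.10517257833828
(0.4832, 0.2165, 0.177) 416.012876934876 204.27500325448153
(0.4835, 0.218, 0.02) 400.6555448209973 245.57808295050532
t 2.25; q [ 7.8820e-01  1.1780e-01 -3.0880e-01 -1.0000e-04 -1.1449e+00 -1.9206e+00]; eef_pos [0.4832 0.214  0.2483]; ee_rot [-3.1414e+00 -7.0000e-04 -2.7032e+00]; force [ 0.272  -0.7521  0.3508]; moment [ 0.0097  0.045  -0.0093]; width 0.0877; gripper_force 0.0;
```

View pics/top2.png

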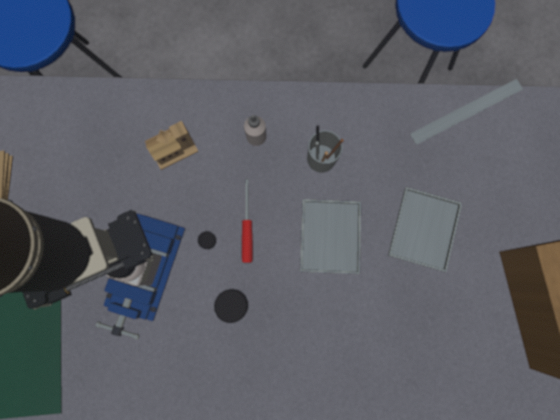

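Gripper at (125,260) is over the cap, consistent with the projection. I'll descend around it.

Emit:
jog_arm --targets '[{"dx": -2, "dy": 3.6, "dz": 10, "rx": 0, "ry": 0, "rz": 0, "gripper": 0}, {"dx": -2, "dy": 3.6, "dz": 25, "rx": 0, "ry": 0, "rz": 0, "gripper": 0}, {"dx": -2, "dy": 3.6, "dz": 40, "rx": 0, "ry": 0, "rz": 0, "gripper": 0}, {"dx": -2, "dy": 3.6, "dz": 55, "rx": 0, "ry": 0, "rz": 0, "gripper": 0}, {"dx": -2, "dy": 3.6, "dz": 68, "rx": 0, "ry": 0, "rz": 0, "gripper": 0}, {"dx": -2, "dy": 3.6, "dz": 76, "rx": 0, "ry": 0, "rz": 0, "gripper": 0}, {"dx": -2, "dy": 3.6, "dz": 76, "rx": 0, "ry": 0, "rz": 0, "gripper": 0}, {"dx": -2, "dy": 3.6, "dz": 76, "rx": 0, "ry": 0, "rz": 0, "gripper": 0}]'

```text
t: 2.92
eef_pos: [0.4839, 0.2184, 0.1724]
ee_rot: [-3.141, -0.001, -2.703]
force: [0.2, 0.0, 0.3]
width: 0.0878
gripper_force: 0.0
```

Emit:
jog_arm --force 4 --targets '[{"dx": 0, "dy": 0, "dz": 0, "rx": 0, "ry": 0, "rz": 0, "gripper": 0.25}, {"dx": 0, "dy": 0, "dz": 0, "rx": 0, "ry": 0, "rz": 0, "gripper": 0.25}, {"dx": 0, "dy": 0, "dz": 0, "rx": 0, "ry": 0, "rz": 0, "gripper": 0.3}, {"dx": 0, "dy": 0, "dz": 0, "rx": 0, "ry": 0, "rz": 0, "gripper": 0.3}, {"dx": 0, "dy": 0, "dz": 0, "rx": 0, "ry": 0, "rz": 0, "gripper": 0.34}, {"dx": 0, "dy": 0, "dz": 0, "rx": 0, "ry": 0, "rz": 0, "gripper": 0.34}, {"dx": 0, "dy": 0, "dz": 0, "rx": 0, "ry": 0, "rz": 0, "gripper": 0.34}, {"dx": 0, "dy": 0, "dz": 0, "rx": 0, "ry": 0, "rz": 0, "gripper": 0.34}]'

```text
t: 3.58
eef_pos: [0.4839, 0.2194, 0.1728]
ee_rot: [3.141, 0.001, -2.703]
force: [-0.9, 2.6, -0.1]
width: 0.0581
gripper_force: 1.3
```

```bash
python3 -c "
from h import *
st()"
```

```text
t 3.5833; q [ 7.9480e-01  1.8740e-01 -4.1060e-01 -4.0000e-04 -9.7190e-01 -1.9265e+00]; eef_pos [0.4839 0.2194 0.1728]; ee_rot [ 3.1410e+00  7.0000e-04 -2.7027e+00]; force [-0.9264  2.624  -0.1229]; moment [ 0.8664  0.3865 -0.0807]; width 0.0581; gripper_force 1.2681;
```

Emit:
jog_arm --targets '[{"dx": 0, "dy": 2.2, "dz": 0, "rx": 0, "ry": 0, "rz": 0, "gripper": 0.15}, {"dx": 0, "dy": 2.2, "dz": 0, "rx": 0, "ry": 0, "rz": -0.11, "gripper": 0.15}, {"dx": 0, "dy": 2.2, "dz": 0, "rx": 0, "ry": 0, "rz": -0.22, "gripper": 0.15}, {"dx": 0, "dy": 2.2, "dz": 0, "rx": 0, "ry": 0, "rz": -0.34, "gripper": 0.15}, {"dx": 0, "dy": 2.2, "dz": 0, "rx": 0, "ry": 0, "rz": -0.46, "gripper": 0.15}, {"dx": 0, "dy": 2.2, "dz": 0, "rx": 0, "ry": 0, "rz": -0.58, "gripper": 0.15}, {"dx": 0, "dy": 2.2, "dz": 0, "rx": 0, "ry": 0, "rz": -0.7, "gripper": 0.15}, {"dx": 0, "dy": 2.2, "dz": 0, "rx": 0, "ry": 0, "rz": -0.8, "gripper": 0.15}]'

```text
t: 4.25
eef_pos: [0.4828, 0.2208, 0.1724]
ee_rot: [3.142, -0.001, -1.897]
force: [-0.3, -0.4, 0.1]
width: 0.0744
gripper_force: 0.0
```

Emit:
jog_arm --targets '[{"dx": 0, "dy": 0, "dz": 0, "rx": 0, "ry": 0, "rz": -0.11, "gripper": 0.15}, {"dx": 0, "dy": 0, "dz": 0, "rx": 0, "ry": 0, "rz": -0.22, "gripper": 0.15}, {"dx": 0, "dy": 0, "dz": 0, "rx": 0, "ry": 0, "rz": -0.34, "gripper": 0.15}, {"dx": 0, "dy": 0, "dz": 0, "rx": 0, "ry": 0, "rz": -0.46, "gripper": 0.15}, {"dx": 0, "dy": 0, "dz": 0, "rx": 0, "ry": 0, "rz": -0.58, "gripper": 0.15}, {"dx": 0, "dy": 0, "dz": 0, "rx": 0, "ry": 0, "rz": -0.7, "gripper": 0.15}, {"dx": 0, "dy": 0, "dz": 0, "rx": 0, "ry": 0, "rz": -0.77, "gripper": 0.15}, {"dx": 0, "dy": 0, "dz": 0, "rx": 0, "ry": 0, "rz": -0.77, "gripper": 0.15}]'

```text
t: 4.92
eef_pos: [0.4828, 0.2208, 0.1725]
ee_rot: [3.141, -0.0, -1.13]
force: [0.3, -0.4, 0.6]
width: 0.0742
gripper_force: 0.0
```

Emit:
jog_arm --force 4 --targets '[{"dx": 0, "dy": 0, "dz": 0, "rx": 0, "ry": 0, "rz": 0, "gripper": 0.25}, {"dx": 0, "dy": 0, "dz": 0, "rx": 0, "ry": 0, "rz": 0, "gripper": 0.25}, {"dx": 0, "dy": 0, "dz": 0, "rx": 0, "ry": 0, "rz": 0, "gripper": 0.3}, {"dx": 0, "dy": 0, "dz": 0, "rx": 0, "ry": 0, "rz": 0, "gripper": 0.3}, {"dx": 0, "dy": 0, "dz": 0, "rx": 0, "ry": 0, "rz": 0, "gripper": 0.345}, {"dx": 0, "dy": 0, "dz": 0, "rx": 0, "ry": 0, "rz": 0, "gripper": 0.345}, {"dx": 0, "dy": 0, "dz": 0, "rx": 0, "ry": 0, "rz": 0, "gripper": 0.345}, {"dx": 0, "dy": 0, "dz": 0, "rx": 0, "ry": 0, "rz": 0, "gripper": 0.345}]'

```text
t: 5.58
eef_pos: [0.4827, 0.2208, 0.1725]
ee_rot: [3.141, -0.0, -1.133]
force: [-1.4, 0.2, 0.8]
width: 0.0576
gripper_force: 0.5
```

```bash
python3 -c "
from h import *
st()
s=arm.get_state();R=Ro.from_euler('xyz',s['ee_rot']);print('tool force',R.inv().apply(s['force']),'axes',R.as_matrix().round(3))"
```

```text
t 5.5833; q [ 7.986e-01  1.875e-01 -4.112e-01 -1.000e-04 -9.725e-01 -3.608e-01]; eef_pos [0.4827 0.2208 0.1725]; ee_rot [ 3.1412e+00 -1.0000e-04 -1.1330e+00]; force [-1.3674  0.1595  0.8382]; moment [-0.1316  0.4759 -0.0467]; width 0.0576; gripper_force 0.4513; 
tool force [-0.72410535  1.17109252 -0.83785841] axes [[ 0.424 -0.906 -0.   ]
 [-0.906 -0.424 -0.   ]
 [ 0.     0.    -1.   ]]
```

Emit:
jog_arm --force 5 --targets '[{"dx": 0, "dy": 1.2, "dz": 0, "rx": 0, "ry": 0, "rz": 0, "gripper": 0.345}, {"dx": 0, "dy": 1.2, "dz": 0, "rx": 0, "ry": 0, "rz": 0, "gripper": 0.345}, {"dx": 0, "dy": 1.2, "dz": 0, "rx": 0, "ry": 0, "rz": 0, "gripper": 0.36}, {"dx": 0, "dy": 1.2, "dz": 0, "rx": 0, "ry": 0, "rz": 0, "gripper": 0.37}, {"dx": 0, "dy": 1.2, "dz": 0, "rx": 0, "ry": 0, "rz": 0, "gripper": 0.38}, {"dx": 0, "dy": 1.2, "dz": 0, "rx": 0, "ry": 0, "rz": 0, "gripper": 0.42}, {"dx": 0, "dy": 1.2, "dz": 0, "rx": 0, "ry": 0, "rz": 0, "gripper": 0.5}, {"dx": 0, "dy": 1.2, "dz": 0, "rx": 0, "ry": 0, "rz": 0, "gripper": 0.5}]'

```text
t: 6.25
eef_pos: [0.4819, 0.2205, 0.1726]
ee_rot: [-3.141, 0.0, -1.133]
force: [0.8, 0.1, -0.3]
width: 0.0555
gripper_force: 5.0
```

```bash
cat >> h.py <<'E'
def ft():
    st();s=arm.get_state();R=Ro.from_euler('xyz',s['ee_rot']);print('tool F',R.inv().apply(s['force']).round(2),'tool M',R.inv().apply(s['moment']).round(3))
E
python3 -c "
from h import *
ft()"
```

```text
t 6.25; q [ 7.995e-01  1.856e-01 -4.134e-01  1.000e-04 -9.715e-01 -3.614e-01]; eef_pos [0.4819 0.2205 0.1726]; ee_rot [-3.1413  0.     -1.1327]; force [ 0.7574  0.1309 -0.3236]; moment [ 0.0314 -0.0602 -0.0112]; width 0.0555; gripper_force 5.0; 
tool F [ 0.2  -0.74  0.32] tool M [ 0.068 -0.003  0.011]
```

Emit:
jog_arm --force 35 --targets '[{"dx": 0, "dy": 0, "dz": 0, "rx": 0, "ry": 0, "rz": 0, "gripper": 0.5}, {"dx": 0, "dy": 0, "dz": 0, "rx": 0, "ry": 0, "rz": 0, "gripper": 0.5}, {"dx": 0, "dy": 0, "dz": 0, "rx": 0, "ry": 0, "rz": 0, "gripper": 0.5}, {"dx": 0, "dy": 0, "dz": 1, "rx": 0, "ry": 0, "rz": 0, "gripper": 0.5}, {"dx": 0, "dy": 0, "dz": 2, "rx": 0, "ry": 0, "rz": 0, "gripper": 0.5}, {"dx": 0, "dy": 0, "dz": 3, "rx": 0, "ry": 0, "rz": 0, "gripper": 0.5}, {"dx": 0, "dy": 0, "dz": 3, "rx": 0, "ry": 0, "rz": 0, "gripper": 0.5}, {"dx": 0, "dy": 0, "dz": 3, "rx": 0, "ry": 0, "rz": 0, "gripper": 0.5}]'

```text
t: 6.92
eef_pos: [0.482, 0.2205, 0.17]
ee_rot: [-3.141, -0.0, -1.133]
force: [-1.4, -0.5, 6.8]
width: 0.0549
gripper_force: 35.0
```

```bash
python3 -c "
from h import *
ft()"
```

```text
t 6.9167; q [ 7.995e-01  1.882e-01 -4.170e-01  3.000e-04 -9.651e-01 -3.615e-01]; eef_pos [0.482  0.2205 0.17  ]; ee_rot [-3.141  -0.     -1.1326]; force [-1.4475 -0.4632  6.7578]; moment [-0.0931  0.6389 -0.0369]; width 0.0549; gripper_force 35.0014; 
tool F [-0.19  1.5  -6.76] tool M [-0.618 -0.187  0.037]
```

Emit:
jog_arm --targets '[{"dx": 0, "dy": 0, "dz": 0.3, "rx": 0, "ry": 0, "rz": -0.03, "gripper": 0.5}, {"dx": 0, "dy": 0, "dz": 0.3, "rx": 0, "ry": 0, "rz": -0.06, "gripper": 0.5}, {"dx": 0, "dy": 0, "dz": 0.3, "rx": 0, "ry": 0, "rz": -0.09, "gripper": 0.5}, {"dx": 0, "dy": 0, "dz": 0.3, "rx": 0, "ry": 0, "rz": -0.12, "gripper": 0.5}, {"dx": 0, "dy": 0, "dz": 0.3, "rx": 0, "ry": 0, "rz": -0.15, "gripper": 0.5}, {"dx": 0, "dy": 0, "dz": 0.3, "rx": 0, "ry": 0, "rz": -0.18, "gripper": 0.5}, {"dx": 0, "dy": 0, "dz": 0.3, "rx": 0, "ry": 0, "rz": -0.21, "gripper": 0.5}, {"dx": 0, "dy": 0, "dz": 0.3, "rx": 0, "ry": 0, "rz": -0.21, "gripper": 0.5}]'

```text
t: 7.58
eef_pos: [0.4819, 0.2204, 0.1698]
ee_rot: [-3.141, -0.0, -0.921]
force: [-1.8, -1.8, 6.7]
width: 0.0552
gripper_force: 35.0
```

```bash
python3 -c "
from h import *
ft()"
```

```text
t 7.5833; q [ 7.995e-01  1.883e-01 -4.174e-01  3.000e-04 -9.647e-01 -1.495e-01]; eef_pos [0.4819 0.2204 0.1698]; ee_rot [-3.1412e+00 -2.0000e-04 -9.2060e-01]; force [-1.8024 -1.8188  6.6742]; moment [-0.132   0.8942  0.0345]; width 0.0552; gripper_force 35.0012; 
tool F [ 0.36  2.53 -6.68] tool M [-0.792 -0.436 -0.034]
```

Emit:
jog_arm --targets '[{"dx": 0, "dy": 0, "dz": 0.4, "rx": 0, "ry": 0, "rz": 0, "gripper": 0.5}, {"dx": 0, "dy": 0, "dz": 0.8, "rx": 0, "ry": 0, "rz": 0, "gripper": 0.5}, {"dx": 0, "dy": 0, "dz": 0.8, "rx": 0, "ry": 0, "rz": -0.02, "gripper": 0.5}, {"dx": 0, "dy": 0, "dz": 0.8, "rx": 0, "ry": 0, "rz": -0.05, "gripper": 0.5}, {"dx": 0, "dy": 0, "dz": 0.8, "rx": 0, "ry": 0, "rz": -0.08, "gripper": 0.5}, {"dx": 0, "dy": 0, "dz": 0.8, "rx": 0, "ry": 0, "rz": -0.11, "gripper": 0.5}, {"dx": 0, "dy": 0, "dz": 0.8, "rx": 0, "ry": 0, "rz": -0.14, "gripper": 0.5}, {"dx": 0, "dy": 0, "dz": 0.8, "rx": 0, "ry": 0, "rz": -0.14, "gripper": 0.5}]'

```text
t: 8.25
eef_pos: [0.4818, 0.2204, 0.1693]
ee_rot: [-3.141, -0.0, -0.781]
force: [-2.6, 0.4, 10.9]
width: 0.0549
gripper_force: 35.0
```

```bash
python3 -c "
from h import *
ft()"
```

```text
t 8.25; q [ 7.996e-01  1.887e-01 -4.182e-01  4.000e-04 -9.634e-01 -9.600e-03]; eef_pos [0.4818 0.2204 0.1693]; ee_rot [-3.1412e+00 -3.0000e-04 -7.8060e-01]; force [-2.5576  0.3561 10.8671]; moment [-0.2962  1.3546  0.0091]; width 0.0549; gripper_force 35.0018; 
tool F [ -2.06   1.54 -10.87] tool M [-1.164 -0.754 -0.009]
```

Emit:
jog_arm --targets '[{"dx": 0, "dy": 0, "dz": 0, "rx": 0, "ry": 0, "rz": -0.04, "gripper": 0.5}, {"dx": 0, "dy": 0, "dz": 0, "rx": 0, "ry": 0, "rz": -0.08, "gripper": 0.5}, {"dx": 0, "dy": 0, "dz": 0, "rx": 0, "ry": 0, "rz": -0.12, "gripper": 0.5}, {"dx": 0, "dy": 0, "dz": 0, "rx": 0, "ry": 0, "rz": -0.16, "gripper": 0.5}, {"dx": 0, "dy": 0, "dz": 0, "rx": 0, "ry": 0, "rz": -0.2, "gripper": 0.5}, {"dx": 0, "dy": 0, "dz": 0, "rx": 0, "ry": 0, "rz": -0.24, "gripper": 0.5}, {"dx": 0, "dy": 0, "dz": 0, "rx": 0, "ry": 0, "rz": -0.27, "gripper": 0.5}, {"dx": 0, "dy": 0, "dz": 0, "rx": 0, "ry": 0, "rz": -0.27, "gripper": 0.5}]'

```text
t: 8.92
eef_pos: [0.4817, 0.2202, 0.1689]
ee_rot: [3.141, -0.0, -0.511]
force: [-2.2, -0.7, 5.7]
width: 0.0552
gripper_force: 35.0
```

```bash
python3 -c "
from h import *
ft()"
```

```text
t 8.9167; q [ 7.994e-01  1.892e-01 -4.188e-01  3.000e-04 -9.629e-01  2.605e-01]; eef_pos [0.4817 0.2202 0.1689]; ee_rot [ 3.1415e+00 -2.0000e-04 -5.1070e-01]; force [-2.1693 -0.6834  5.6841]; moment [-3.516e-01  7.780e-01 -5.000e-04]; width 0.0552; gripper_force 35.001; 
tool F [-1.56  1.66 -5.68] tool M [-0.687 -0.507  0.   ]
```

Force fell and the tool sank: the lugs have cleared. Following down.

Emit:
jog_arm --targets '[{"dx": 0, "dy": 0, "dz": 0.3, "rx": 0, "ry": 0, "rz": 0, "gripper": 0.5}, {"dx": 0, "dy": 0, "dz": 0.6, "rx": 0, "ry": 0, "rz": 0, "gripper": 0.5}, {"dx": 0, "dy": 0, "dz": 0.9, "rx": 0, "ry": 0, "rz": 0, "gripper": 0.5}, {"dx": 0, "dy": 0, "dz": 1.2, "rx": 0, "ry": 0, "rz": 0, "gripper": 0.5}, {"dx": 0, "dy": 0, "dz": 1.4, "rx": 0, "ry": 0, "rz": 0, "gripper": 0.5}, {"dx": 0, "dy": 0, "dz": 1.5, "rx": 0, "ry": 0, "rz": 0, "gripper": 0.5}, {"dx": 0, "dy": 0, "dz": 1.5, "rx": 0, "ry": 0, "rz": 0, "gripper": 0.5}, {"dx": 0, "dy": 0, "dz": 1.5, "rx": 0, "ry": 0, "rz": 0, "gripper": 0.5}]'

```text
t: 9.58
eef_pos: [0.4817, 0.2202, 0.1674]
ee_rot: [3.141, -0.0, -0.513]
force: [-2.0, -0.4, 6.7]
width: 0.0551
gripper_force: 35.0
```

```bash
python3 -c "
from h import *
ft()"
```

```text
t 9.5833; q [ 7.995e-01  1.907e-01 -4.206e-01  3.000e-04 -9.596e-01  2.586e-01]; eef_pos [0.4817 0.2202 0.1674]; ee_rot [ 3.1414e+00 -2.0000e-04 -5.1250e-01]; force [-2.0272 -0.4168  6.7225]; moment [-0.402   1.0331  0.0436]; width 0.0551; gripper_force 35.0016; 
tool F [-1.56  1.36 -6.72] tool M [-0.857 -0.703 -0.044]
```

Emit:
jog_arm --targets '[{"dx": 0, "dy": 0, "dz": 0.3, "rx": 0, "ry": 0, "rz": 0, "gripper": 0.5}, {"dx": 0, "dy": 0, "dz": 0.6, "rx": 0, "ry": 0, "rz": 0, "gripper": 0.5}, {"dx": 0, "dy": 0, "dz": 0.9, "rx": 0, "ry": 0, "rz": 0, "gripper": 0.5}, {"dx": 0, "dy": 0, "dz": 1.2, "rx": 0, "ry": 0, "rz": 0, "gripper": 0.5}, {"dx": 0, "dy": 0, "dz": 1.4, "rx": 0, "ry": 0, "rz": 0, "gripper": 0.5}, {"dx": 0, "dy": 0, "dz": 1.4, "rx": 0, "ry": 0, "rz": 0, "gripper": 0.5}, {"dx": 0, "dy": 0, "dz": 1.4, "rx": 0, "ry": 0, "rz": 0, "gripper": 0.5}, {"dx": 0, "dy": 0, "dz": 1.4, "rx": 0, "ry": 0, "rz": 0, "gripper": 0.5}]'

```text
t: 10.25
eef_pos: [0.4818, 0.2202, 0.1665]
ee_rot: [-3.142, -0.0, -0.512]
force: [-3.3, -1.5, 11.7]
width: 0.0548
gripper_force: 35.0
```

```bash
python3 -c "
from h import *
ft()"
```

```text
t 10.25; q [ 7.995e-01  1.916e-01 -4.220e-01  5.000e-04 -9.571e-01  2.586e-01]; eef_pos [0.4818 0.2202 0.1665]; ee_rot [-3.1415e+00 -4.0000e-04 -5.1240e-01]; force [-3.2933 -1.4614 11.6792]; moment [-0.5493  1.6146  0.0096]; width 0.0548; gripper_force 35.0028; 
tool F [ -2.15   2.89 -11.68] tool M [-1.27  -1.138 -0.01 ]
```

Emit:
jog_arm --targets '[{"dx": 0, "dy": 0, "dz": 0.2, "rx": 0, "ry": 0, "rz": -0.03, "gripper": 0.5}, {"dx": 0, "dy": 0, "dz": 0.2, "rx": 0, "ry": 0, "rz": -0.06, "gripper": 0.5}, {"dx": 0, "dy": 0, "dz": 0.2, "rx": 0, "ry": 0, "rz": -0.09, "gripper": 0.5}, {"dx": 0, "dy": 0, "dz": 0.2, "rx": 0, "ry": 0, "rz": -0.12, "gripper": 0.5}, {"dx": 0, "dy": 0, "dz": 0.2, "rx": 0, "ry": 0, "rz": -0.15, "gripper": 0.5}, {"dx": 0, "dy": 0, "dz": 0.2, "rx": 0, "ry": 0, "rz": -0.18, "gripper": 0.5}, {"dx": 0, "dy": 0, "dz": 0.2, "rx": 0, "ry": 0, "rz": -0.21, "gripper": 0.5}, {"dx": 0, "dy": 0, "dz": 0.2, "rx": 0, "ry": 0, "rz": -0.24, "gripper": 0.5}]'

```text
t: 10.92
eef_pos: [0.4821, 0.2203, 0.1665]
ee_rot: [-3.141, -0.001, -0.271]
force: [-2.1, -1.7, 10.5]
width: 0.0548
gripper_force: 35.0
```

```bash
python3 -c "
from h import *
ft()"
```

```text
t 10.9167; q [ 7.994e-01  1.916e-01 -4.220e-01  8.000e-04 -9.563e-01  4.999e-01]; eef_pos [0.4821 0.2203 0.1665]; ee_rot [-3.1412e+00 -1.0000e-03 -2.7110e-01]; force [-2.1245 -1.7457 10.454 ]; moment [-0.6309  1.0681 -0.0929]; width 0.0548; gripper_force 35.0059; 
tool F [ -1.57   2.25 -10.46] tool M [-0.894 -0.86   0.092]
```

Emit:
jog_arm --targets '[{"dx": 0, "dy": 0, "dz": 0.1, "rx": 0, "ry": 0, "rz": -0.03, "gripper": 0.5}, {"dx": 0, "dy": 0, "dz": 0.2, "rx": 0, "ry": 0, "rz": -0.06, "gripper": 0.5}, {"dx": 0, "dy": 0, "dz": 0.2, "rx": 0, "ry": 0, "rz": -0.09, "gripper": 0.5}, {"dx": 0, "dy": 0, "dz": 0.2, "rx": 0, "ry": 0, "rz": -0.12, "gripper": 0.5}, {"dx": 0, "dy": 0, "dz": 0.2, "rx": 0, "ry": 0, "rz": -0.15, "gripper": 0.5}, {"dx": 0, "dy": 0, "dz": 0.2, "rx": 0, "ry": 0, "rz": -0.18, "gripper": 0.5}, {"dx": 0, "dy": 0, "dz": 0.2, "rx": 0, "ry": 0, "rz": -0.21, "gripper": 0.5}, {"dx": 0, "dy": 0, "dz": 0.2, "rx": 0, "ry": 0, "rz": -0.24, "gripper": 0.5}]'

```text
t: 11.58
eef_pos: [0.4826, 0.2207, 0.1665]
ee_rot: [-3.141, -0.002, -0.031]
force: [-1.4, -1.1, 10.4]
width: 0.0554
gripper_force: 35.0
```

```bash
python3 -c "
from h import *
ft()"
```

```text
t 11.5833; q [ 0.7993  0.192  -0.4217  0.0012 -0.955   0.7399]; eef_pos [0.4826 0.2207 0.1665]; ee_rot [-3.1407e+00 -2.1000e-03 -3.0900e-02]; force [-1.3525 -1.1051 10.39  ]; moment [-0.4332  0.5048 -0.1503]; width 0.0554; gripper_force 35.0022; 
tool F [ -1.3    1.14 -10.39] tool M [-0.449 -0.491  0.15 ]
```

Emit:
jog_arm --targets '[{"dx": 0, "dy": 0, "dz": 0.1, "rx": 0, "ry": 0, "rz": -0.015, "gripper": 0.5}, {"dx": 0, "dy": 0, "dz": 0.1, "rx": 0, "ry": 0, "rz": -0.03, "gripper": 0.5}, {"dx": 0, "dy": 0, "dz": 0.1, "rx": 0, "ry": 0, "rz": -0.045, "gripper": 0.5}, {"dx": 0, "dy": 0, "dz": 0.1, "rx": 0, "ry": 0, "rz": -0.06, "gripper": 0.5}, {"dx": 0, "dy": 0, "dz": 0.1, "rx": 0, "ry": 0, "rz": -0.075, "gripper": 0.5}, {"dx": 0, "dy": 0, "dz": 0.1, "rx": 0, "ry": 0, "rz": -0.09, "gripper": 0.5}, {"dx": 0, "dy": 0, "dz": 0.1, "rx": 0, "ry": 0, "rz": -0.1, "gripper": 0.5}, {"dx": 0, "dy": 0, "dz": 0.1, "rx": 0, "ry": 0, "rz": -0.1, "gripper": 0.5}]'

```text
t: 12.25
eef_pos: [0.4827, 0.2207, 0.1665]
ee_rot: [-3.141, -0.002, 0.068]
force: [-0.4, -1.3, 9.9]
width: 0.055
gripper_force: 35.0
```

```bash
python3 -c "
from h import *
ft()"
```

```text
t 12.25; q [ 0.7993  0.192  -0.4217  0.0012 -0.9549  0.839 ]; eef_pos [0.4827 0.2207 0.1665]; ee_rot [-3.1409e+00 -2.2000e-03  6.8200e-02]; force [-0.4302 -1.2589  9.8862]; moment [-0.5102  0.6085 -0.1178]; width 0.055; gripper_force 35.0023; 
tool F [-0.49  1.22 -9.89] tool M [-0.468 -0.642  0.117]
```

Emit:
jog_arm --targets '[{"dx": 0, "dy": 0, "dz": 0.1, "rx": 0, "ry": 0, "rz": -0.01, "gripper": 0.5}, {"dx": 0, "dy": 0, "dz": 0.1, "rx": 0, "ry": 0, "rz": -0.02, "gripper": 0.5}, {"dx": 0, "dy": 0, "dz": 0.1, "rx": 0, "ry": 0, "rz": -0.03, "gripper": 0.5}, {"dx": 0, "dy": 0, "dz": 0.1, "rx": 0, "ry": 0, "rz": -0.04, "gripper": 0.5}, {"dx": 0, "dy": 0, "dz": 0.1, "rx": 0, "ry": 0, "rz": -0.05, "gripper": 0.5}, {"dx": 0, "dy": 0, "dz": 0.1, "rx": 0, "ry": 0, "rz": -0.06, "gripper": 0.5}, {"dx": 0, "dy": 0, "dz": 0.1, "rx": 0, "ry": 0, "rz": -0.07, "gripper": 0.5}, {"dx": 0, "dy": 0, "dz": 0.1, "rx": 0, "ry": 0, "rz": -0.07, "gripper": 0.5}]'

```text
t: 12.92
eef_pos: [0.4827, 0.2207, 0.1665]
ee_rot: [-3.141, -0.002, 0.138]
force: [-1.1, -1.6, 11.7]
width: 0.055
gripper_force: 35.0
```

```bash
python3 -c "
from h import *
ft()"
```

```text
t 12.9167; q [ 0.7993  0.1921 -0.4218  0.0013 -0.9548  0.909 ]; eef_pos [0.4827 0.2207 0.1665]; ee_rot [-3.1411e+00 -2.3000e-03  1.3830e-01]; force [-1.116  -1.6308 11.6949]; moment [-0.5608  0.6325 -0.0699]; width 0.055; gripper_force 35.0026; 
tool F [ -1.3    1.46 -11.7 ] tool M [-0.468 -0.704  0.069]
```

Emit:
jog_arm --targets '[{"dx": 0, "dy": 0, "dz": 0, "rx": 0, "ry": 0, "rz": -0.01, "gripper": 0.5}, {"dx": 0, "dy": 0, "dz": 0, "rx": 0, "ry": 0, "rz": -0.02, "gripper": 0.5}, {"dx": 0, "dy": 0, "dz": 0, "rx": 0, "ry": 0, "rz": -0.03, "gripper": 0.5}, {"dx": 0, "dy": 0, "dz": 0, "rx": 0, "ry": 0, "rz": -0.04, "gripper": 0.5}, {"dx": 0, "dy": 0, "dz": 0, "rx": 0, "ry": 0, "rz": -0.04, "gripper": 0.5}, {"dx": 0, "dy": 0, "dz": 0, "rx": 0, "ry": 0, "rz": -0.04, "gripper": 0.5}, {"dx": 0, "dy": 0, "dz": 0, "rx": 0, "ry": 0, "rz": -0.04, "gripper": 0.5}, {"dx": 0, "dy": 0, "dz": 0, "rx": 0, "ry": 0, "rz": -0.04, "gripper": 0.5}]'

```text
t: 13.58
eef_pos: [0.4827, 0.2207, 0.1665]
ee_rot: [-3.141, -0.002, 0.178]
force: [-1.5, -1.5, 12.1]
width: 0.0551
gripper_force: 35.0
```

```bash
python3 -c "
from h import *
ft()"
```

```text
t 13.5833; q [ 0.7993  0.192  -0.4217  0.0013 -0.9547  0.9484]; eef_pos [0.4827 0.2207 0.1665]; ee_rot [-3.1411e+00 -2.5000e-03  1.7770e-01]; force [-1.5424 -1.5036 12.0674]; moment [-0.5814  0.6159 -0.1144]; width 0.0551; gripper_force 35.0027; 
tool F [ -1.75   1.2  -12.07] tool M [-0.464 -0.709  0.114]
```

Turned 39° with no stop felt; lifting gently and watching the pull.

Emit:
jog_arm --targets '[{"dx": 0, "dy": 0, "dz": -1, "rx": 0, "ry": 0, "rz": 0, "gripper": 0.5}, {"dx": 0, "dy": 0, "dz": -2, "rx": 0, "ry": 0, "rz": 0, "gripper": 0.5}, {"dx": 0, "dy": 0, "dz": -3, "rx": 0, "ry": 0, "rz": 0, "gripper": 0.5}, {"dx": 0, "dy": 0, "dz": -4, "rx": 0, "ry": 0, "rz": 0, "gripper": 0.5}, {"dx": 0, "dy": 0, "dz": -5, "rx": 0, "ry": 0, "rz": 0, "gripper": 0.5}, {"dx": 0, "dy": 0, "dz": -6, "rx": 0, "ry": 0, "rz": 0, "gripper": 0.5}, {"dx": 0, "dy": 0, "dz": -7, "rx": 0, "ry": 0, "rz": 0, "gripper": 0.5}, {"dx": 0, "dy": 0, "dz": -7, "rx": 0, "ry": 0, "rz": 0, "gripper": 0.5}]'

```text
t: 14.25
eef_pos: [0.4824, 0.2206, 0.1724]
ee_rot: [-3.141, -0.001, 0.177]
force: [4.2, -0.7, 3.0]
width: 0.0547
gripper_force: 35.0
```

```bash
python3 -c "
from h import *
ft()"
```

```text
t 14.25; q [ 7.993e-01  1.861e-01 -4.137e-01  7.000e-04 -9.698e-01  9.485e-01]; eef_pos [0.4824 0.2206 0.1724]; ee_rot [-3.1413e+00 -1.4000e-03  1.7740e-01]; force [ 4.2496 -0.7471  3.028 ]; moment [-0.3141 -1.4634  0.0076]; width 0.0547; gripper_force 35.0008; 
tool F [ 4.06  1.48 -3.02] tool M [-0.567  1.385 -0.009]
```

Emit:
jog_arm --targets '[{"dx": 0, "dy": 0, "dz": -0.7, "rx": 0, "ry": 0, "rz": 0, "gripper": 0.5}, {"dx": 0, "dy": 0, "dz": -1.4, "rx": 0, "ry": 0, "rz": 0, "gripper": 0.5}, {"dx": 0, "dy": 0, "dz": -2.1, "rx": 0, "ry": 0, "rz": 0, "gripper": 0.5}, {"dx": 0, "dy": 0, "dz": -2.8, "rx": 0, "ry": 0, "rz": 0, "gripper": 0.5}, {"dx": 0, "dy": 0, "dz": -3.5, "rx": 0, "ry": 0, "rz": 0, "gripper": 0.5}, {"dx": 0, "dy": 0, "dz": -3.5, "rx": 0, "ry": 0, "rz": 0, "gripper": 0.5}, {"dx": 0, "dy": 0, "dz": -3.5, "rx": 0, "ry": 0, "rz": 0, "gripper": 0.5}, {"dx": 0, "dy": 0, "dz": -3.5, "rx": 0, "ry": 0, "rz": 0, "gripper": 0.5}]'

```text
t: 14.92
eef_pos: [0.4814, 0.2202, 0.1751]
ee_rot: [3.141, 0.001, 0.177]
force: [0.9, 0.3, -1.3]
width: 0.055
gripper_force: 35.0
```

```bash
python3 -c "
from h import *
ft()"
```

```text
t 14.9167; q [ 7.995e-01  1.829e-01 -4.103e-01 -3.000e-04 -9.785e-01  9.486e-01]; eef_pos [0.4814 0.2202 0.1751]; ee_rot [3.1413e+00 8.0000e-04 1.7710e-01]; force [ 0.8581  0.3498 -1.2877]; moment [-0.1101  0.1315 -0.0128]; width 0.055; gripper_force 34.9998; 
tool F [ 0.91 -0.19  1.29] tool M [-0.085 -0.149  0.013]
```

Emit:
jog_arm --targets '[{"dx": 0, "dy": 0, "dz": -0.7, "rx": 0, "ry": 0, "rz": 0, "gripper": 0.5}, {"dx": 0, "dy": 0, "dz": -1.4, "rx": 0, "ry": 0, "rz": 0, "gripper": 0.5}, {"dx": 0, "dy": 0, "dz": -2.1, "rx": 0, "ry": 0, "rz": 0, "gripper": 0.5}, {"dx": 0, "dy": 0, "dz": -2.8, "rx": 0, "ry": 0, "rz": 0, "gripper": 0.5}, {"dx": 0, "dy": 0, "dz": -3.5, "rx": 0, "ry": 0, "rz": 0, "gripper": 0.5}, {"dx": 0, "dy": 0, "dz": -3.5, "rx": 0, "ry": 0, "rz": 0, "gripper": 0.5}, {"dx": 0, "dy": 0, "dz": -3.5, "rx": 0, "ry": 0, "rz": 0, "gripper": 0.5}, {"dx": 0, "dy": 0, "dz": -3.5, "rx": 0, "ry": 0, "rz": 0, "gripper": 0.5}]'

```text
t: 15.58
eef_pos: [0.4818, 0.2204, 0.1789]
ee_rot: [3.142, 0.0, 0.177]
force: [-0.2, 0.1, 0.2]
width: 0.0551
gripper_force: 35.0
```

```bash
python3 -c "
from h import *
ft()"
```

```text
t 15.5833; q [ 0.7995  0.1792 -0.4053 -0.     -0.9864  0.9485]; eef_pos [0.4818 0.2204 0.1789]; ee_rot [3.1416 0.     0.1772]; force [-0.2124  0.0968  0.1692]; moment [-0.0456  0.1511 -0.0072]; width 0.0551; gripper_force 34.9998; 
tool F [-0.19 -0.13 -0.17] tool M [-0.018 -0.157  0.007]
```

Essentially no resistance: it's free. Lifting clear.

Emit:
jog_arm --targets '[{"dx": 0, "dy": 0, "dz": -2, "rx": 0, "ry": 0, "rz": 0, "gripper": 0.5}, {"dx": 0, "dy": 0, "dz": -4, "rx": 0, "ry": 0, "rz": 0, "gripper": 0.5}, {"dx": 0, "dy": 0, "dz": -7, "rx": 0, "ry": 0, "rz": 0, "gripper": 0.5}, {"dx": 0, "dy": 0, "dz": -10, "rx": 0, "ry": 0, "rz": 0, "gripper": 0.5}, {"dx": 0, "dy": 0, "dz": -14, "rx": 0, "ry": 0, "rz": 0, "gripper": 0.5}, {"dx": 0, "dy": 0, "dz": -18, "rx": 0, "ry": 0, "rz": 0, "gripper": 0.5}, {"dx": 0, "dy": 0, "dz": -24, "rx": 0, "ry": 0, "rz": 0, "gripper": 0.5}, {"dx": 0, "dy": 0, "dz": -32, "rx": 0, "ry": 0, "rz": 0, "gripper": 0.5}]'

```text
t: 16.25
eef_pos: [0.4816, 0.2202, 0.2113]
ee_rot: [3.141, 0.001, 0.177]
force: [0.2, -0.3, -0.0]
width: 0.0549
gripper_force: 35.0
```

Emit:
jog_arm --targets '[{"dx": 0, "dy": 0, "dz": -10, "rx": 0, "ry": 0, "rz": 0, "gripper": 0.5}, {"dx": 0, "dy": 0, "dz": -20, "rx": 0, "ry": 0, "rz": 0, "gripper": 0.5}, {"dx": 0, "dy": 0, "dz": -30, "rx": 0, "ry": 0, "rz": 0, "gripper": 0.5}, {"dx": 0, "dy": 0, "dz": -40, "rx": 0, "ry": 0, "rz": 0, "gripper": 0.5}, {"dx": 0, "dy": 0, "dz": -45, "rx": 0, "ry": 0, "rz": 0, "gripper": 0.5}, {"dx": 0, "dy": 0, "dz": -45, "rx": 0, "ry": 0, "rz": 0, "gripper": 0.5}, {"dx": 0, "dy": 0, "dz": -45, "rx": 0, "ry": 0, "rz": 0, "gripper": 0.5}, {"dx": 0, "dy": 0, "dz": -45, "rx": 0, "ry": 0, "rz": 0, "gripper": 0.5}]'

```text
t: 16.92
eef_pos: [0.4815, 0.2202, 0.2554]
ee_rot: [3.141, 0.001, 0.177]
force: [-0.1, -0.3, -0.7]
width: 0.0549
gripper_force: 35.0
```

```bash
python3 -c "
from h import *
f,P=grab('scene')
cv2.imwrite('pics/lift.png',cv2.resize(f['frame'][60:300,320:520,::-1],None,fx=2.4,fy=2.4))
to(.5565,-.194,.25);ft()"
```

```text
shift mm [  0.9 420.9   5.5]
t 16.9667; q [ 7.9940e-01  1.1470e-01 -2.9590e-01 -2.0000e-04 -1.1613e+00  9.4860e-01]; eef_pos [0.4815 0.2202 0.2553]; ee_rot [3.1411e+00 1.0000e-03 1.7710e-01]; force [ 0.3341 -0.4982 -0.0742]; moment [-0.0977  0.1171  0.0147]; width 0.0549; gripper_force 34.9997; 
t 16.9667; q [ 7.9940e-01  1.1470e-01 -2.9590e-01 -2.0000e-04 -1.1613e+00  9.4860e-01]; eef_pos [0.4815 0.2202 0.2553]; ee_rot [3.1411e+00 1.0000e-03 1.7710e-01]; force [ 0.3341 -0.4982 -0.0742]; moment [-0.0977  0.1171  0.0147]; width 0.0549; gripper_force 34.9997; 
tool F [0.24 0.55 0.07] tool M [-0.076 -0.132 -0.015]
```

View pics/lift.png

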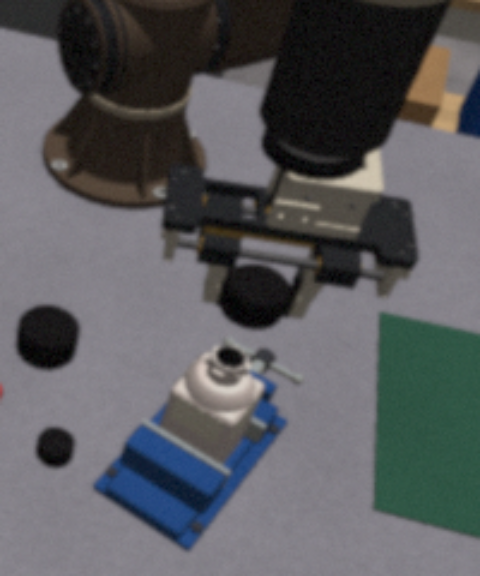

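Cap is held at (255,295) in the crop, with the bottle neck open below. On to the tray.

Emit:
jog_arm --targets '[{"dx": 0, "dy": 25, "dz": 0, "rx": 0, "ry": 0, "rz": 0, "gripper": 0.5}, {"dx": 0, "dy": 60, "dz": 0, "rx": 0, "ry": 0, "rz": 0, "gripper": 0.5}, {"dx": 0, "dy": 95, "dz": 0, "rx": 0, "ry": 0, "rz": 0, "gripper": 0.5}, {"dx": 0, "dy": 130, "dz": 0, "rx": 0, "ry": 0, "rz": 0, "gripper": 0.5}, {"dx": 0, "dy": 165, "dz": 0, "rx": 0, "ry": 0, "rz": 0, "gripper": 0.5}, {"dx": 0, "dy": 200, "dz": 0, "rx": 0, "ry": 0, "rz": 0, "gripper": 0.5}, {"dx": 0, "dy": 235, "dz": 0, "rx": 0, "ry": 0, "rz": 0, "gripper": 0.5}, {"dx": 0, "dy": 270, "dz": 0, "rx": 0, "ry": 0, "rz": 0, "gripper": 0.5}]'

```text
t: 17.63
eef_pos: [0.5291, -0.0471, 0.2555]
ee_rot: [-3.142, 0.001, 0.177]
force: [0.4, 0.4, -0.1]
width: 0.0548
gripper_force: 35.0
```

Emit:
jog_arm --targets '[{"dx": 1, "dy": 35, "dz": 0, "rx": 0, "ry": 0, "rz": 0, "gripper": 0.5}, {"dx": 1, "dy": 70, "dz": 0, "rx": 0, "ry": 0, "rz": 0, "gripper": 0.5}, {"dx": 1, "dy": 100, "dz": 0, "rx": 0, "ry": 0, "rz": 0, "gripper": 0.5}, {"dx": 1, "dy": 125, "dz": 0, "rx": 0, "ry": 0, "rz": 0, "gripper": 0.5}, {"dx": 1, "dy": 142, "dz": 0, "rx": 0, "ry": 0, "rz": 0, "gripper": 0.5}, {"dx": 1, "dy": 151, "dz": 0, "rx": 0, "ry": 0, "rz": 0, "gripper": 0.5}, {"dx": 1, "dy": 151, "dz": 0, "rx": 0, "ry": 0, "rz": 0, "gripper": 0.5}, {"dx": 1, "dy": 151, "dz": 0, "rx": 0, "ry": 0, "rz": 0, "gripper": 0.5}]'

```text
t: 18.3
eef_pos: [0.5567, -0.1939, 0.2552]
ee_rot: [-3.141, 0.001, 0.176]
force: [0.0, -0.3, -0.1]
width: 0.0549
gripper_force: 35.0
```

Emit:
jog_arm --targets '[{"dx": 0, "dy": 0, "dz": 20, "rx": 0, "ry": 0, "rz": 0, "gripper": 0.5}, {"dx": 0, "dy": 0, "dz": 50, "rx": 0, "ry": 0, "rz": 0, "gripper": 0.5}, {"dx": 0, "dy": 0, "dz": 80, "rx": 0, "ry": 0, "rz": 0, "gripper": 0.5}, {"dx": 0, "dy": 0, "dz": 110, "rx": 0, "ry": 0, "rz": 0, "gripper": 0.5}, {"dx": 0, "dy": 0, "dz": 140, "rx": 0, "ry": 0, "rz": 0, "gripper": 0.5}, {"dx": 0, "dy": 0, "dz": 165, "rx": 0, "ry": 0, "rz": 0, "gripper": 0.5}, {"dx": 0, "dy": 0, "dz": 180, "rx": 0, "ry": 0, "rz": 0, "gripper": 0.5}, {"dx": 0, "dy": 0, "dz": 185, "rx": 0, "ry": 0, "rz": 0, "gripper": 0.5}]'

```text
t: 18.97
eef_pos: [0.5552, -0.1924, 0.0682]
ee_rot: [-3.14, 0.004, 0.178]
force: [-0.6, -0.2, -0.4]
width: 0.0552
gripper_force: 35.0
```

```bash
python3 -c "
from h import *
f,P=grab('top','tray.png')
f,P=grab('scene')
cv2.imwrite('pics/tray2.png',cv2.resize(f['frame'][80:280,160:360,::-1],None,fx=2.8,fy=2.8))
to(.5565,-.194,.034);ft()"
```

```text
shift mm [-0.2  1.  36.3]
t 19.0667; q [-0.0021  0.3928 -0.3939 -0.     -0.786   1.7513]; eef_pos [ 0.5566 -0.1929  0.0703]; ee_rot [-3.1412e+00  1.9000e-03  1.7840e-01]; force [ 0.2639 -0.8176  0.0582]; moment [-0.1083  0.158   0.0302]; width 0.0548; gripper_force 34.9998; 
t 19.0667; q [-0.0021  0.3928 -0.3939 -0.     -0.786   1.7513]; eef_pos [ 0.5566 -0.1929  0.0703]; ee_rot [-3.1412e+00  1.9000e-03  1.7840e-01]; force [ 0.2639 -0.8176  0.0582]; moment [-0.1083  0.158   0.0302]; width 0.0548; gripper_force 34.9998; 
tool F [ 0.11  0.85 -0.06] tool M [-0.079 -0.175 -0.03 ]
```

View pics/tray2.png

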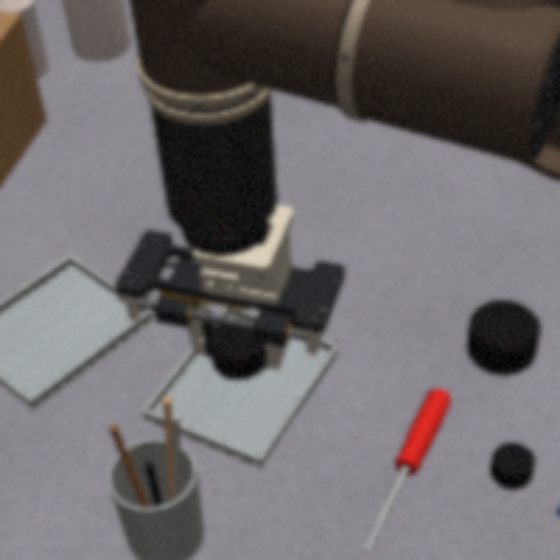

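The cap hangs over the near tray at (238,350). Descending to light contact.

Emit:
jog_arm --targets '[{"dx": 0, "dy": 0, "dz": 10, "rx": 0, "ry": 0, "rz": 0, "gripper": 0.5}, {"dx": 0, "dy": 0, "dz": 20, "rx": 0, "ry": 0, "rz": 0, "gripper": 0.5}, {"dx": 0, "dy": 0, "dz": 28, "rx": 0, "ry": 0, "rz": 0, "gripper": 0.5}, {"dx": 0, "dy": 0, "dz": 32, "rx": 0, "ry": 0, "rz": 0, "gripper": 0.5}, {"dx": 0, "dy": 0, "dz": 34, "rx": 0, "ry": 0, "rz": 0, "gripper": 0.5}, {"dx": 0, "dy": 0, "dz": 35, "rx": 0, "ry": 0, "rz": 0, "gripper": 0.5}, {"dx": 0, "dy": 0, "dz": 36, "rx": 0, "ry": 0, "rz": 0, "gripper": 0.5}, {"dx": 0, "dy": 0, "dz": 36, "rx": 0, "ry": 0, "rz": 0, "gripper": 0.5}]'

```text
t: 19.73
eef_pos: [0.5571, -0.1939, 0.0351]
ee_rot: [3.142, -0.0, 0.177]
force: [0.8, 0.6, -0.7]
width: 0.055
gripper_force: 35.0
```

Emit:
jog_arm --targets '[{"dx": 0, "dy": 0, "dz": 0.3, "rx": 0, "ry": 0, "rz": 0, "gripper": 0.5}, {"dx": 0, "dy": 0, "dz": 0.6, "rx": 0, "ry": 0, "rz": 0, "gripper": 0.5}, {"dx": 0, "dy": 0, "dz": 0.9, "rx": 0, "ry": 0, "rz": 0, "gripper": 0.5}, {"dx": 0, "dy": 0, "dz": 1.2, "rx": 0, "ry": 0, "rz": 0, "gripper": 0.5}, {"dx": 0, "dy": 0, "dz": 1.5, "rx": 0, "ry": 0, "rz": 0, "gripper": 0.5}, {"dx": 0, "dy": 0, "dz": 1.5, "rx": 0, "ry": 0, "rz": 0, "gripper": 0.5}, {"dx": 0, "dy": 0, "dz": 1.5, "rx": 0, "ry": 0, "rz": 0, "gripper": 0.5}, {"dx": 0, "dy": 0, "dz": 1.5, "rx": 0, "ry": 0, "rz": 0, "gripper": 0.5}]'

```text
t: 20.4
eef_pos: [0.557, -0.1938, 0.0335]
ee_rot: [3.142, -0.0, 0.177]
force: [-0.1, -0.1, 0.1]
width: 0.0548
gripper_force: 35.0
```

Emit:
jog_arm --targets '[{"dx": 0, "dy": 0, "dz": 0.4, "rx": 0, "ry": 0, "rz": 0, "gripper": 0.5}, {"dx": 0, "dy": 0, "dz": 0.8, "rx": 0, "ry": 0, "rz": 0, "gripper": 0.5}, {"dx": 0, "dy": 0, "dz": 1.2, "rx": 0, "ry": 0, "rz": 0, "gripper": 0.5}, {"dx": 0, "dy": 0, "dz": 1.6, "rx": 0, "ry": 0, "rz": 0, "gripper": 0.5}, {"dx": 0, "dy": 0, "dz": 2, "rx": 0, "ry": 0, "rz": 0, "gripper": 0.5}, {"dx": 0, "dy": 0, "dz": 2, "rx": 0, "ry": 0, "rz": 0, "gripper": 0.5}, {"dx": 0, "dy": 0, "dz": 2, "rx": 0, "ry": 0, "rz": 0, "gripper": 0.5}, {"dx": 0, "dy": 0, "dz": 2, "rx": 0, "ry": 0, "rz": 0, "gripper": 0.5}]'

```text
t: 21.07
eef_pos: [0.557, -0.1938, 0.0315]
ee_rot: [-3.142, -0.0, 0.177]
force: [0.8, 0.3, -0.8]
width: 0.0549
gripper_force: 35.0
```

Emit:
jog_arm --targets '[{"dx": 0, "dy": 0, "dz": 0.4, "rx": 0, "ry": 0, "rz": 0, "gripper": 0.5}, {"dx": 0, "dy": 0, "dz": 0.8, "rx": 0, "ry": 0, "rz": 0, "gripper": 0.5}, {"dx": 0, "dy": 0, "dz": 1.2, "rx": 0, "ry": 0, "rz": 0, "gripper": 0.5}, {"dx": 0, "dy": 0, "dz": 1.6, "rx": 0, "ry": 0, "rz": 0, "gripper": 0.5}, {"dx": 0, "dy": 0, "dz": 2, "rx": 0, "ry": 0, "rz": 0, "gripper": 0.5}, {"dx": 0, "dy": 0, "dz": 2, "rx": 0, "ry": 0, "rz": 0, "gripper": 0.5}, {"dx": 0, "dy": 0, "dz": 2, "rx": 0, "ry": 0, "rz": 0, "gripper": 0.5}, {"dx": 0, "dy": 0, "dz": 2, "rx": 0, "ry": 0, "rz": 0, "gripper": 0.5}]'

```text
t: 21.73
eef_pos: [0.557, -0.1938, 0.0295]
ee_rot: [-3.142, 0.0, 0.177]
force: [-0.8, 0.4, -0.2]
width: 0.055
gripper_force: 35.0
```

Emit:
jog_arm --targets '[{"dx": 0, "dy": 0, "dz": 0.3, "rx": 0, "ry": 0, "rz": 0, "gripper": 0.5}, {"dx": 0, "dy": 0, "dz": 0.6, "rx": 0, "ry": 0, "rz": 0, "gripper": 0.5}, {"dx": 0, "dy": 0, "dz": 0.9, "rx": 0, "ry": 0, "rz": 0, "gripper": 0.5}, {"dx": 0, "dy": 0, "dz": 1.2, "rx": 0, "ry": 0, "rz": 0, "gripper": 0.5}, {"dx": 0, "dy": 0, "dz": 1.5, "rx": 0, "ry": 0, "rz": 0, "gripper": 0.5}, {"dx": 0, "dy": 0, "dz": 1.5, "rx": 0, "ry": 0, "rz": 0, "gripper": 0.5}, {"dx": 0, "dy": 0, "dz": 1.5, "rx": 0, "ry": 0, "rz": 0, "gripper": 0.5}, {"dx": 0, "dy": 0, "dz": 1.5, "rx": 0, "ry": 0, "rz": 0, "gripper": 0.5}]'

```text
t: 22.4
eef_pos: [0.557, -0.1938, 0.0293]
ee_rot: [3.141, -0.0, 0.178]
force: [-4.2, 2.5, 12.2]
width: 0.055
gripper_force: 35.0
```

Contact found. Easing off, opening partly, then lifting away.

Emit:
jog_arm --targets '[{"dx": 0, "dy": 0, "dz": -0.6, "rx": 0, "ry": 0, "rz": 0, "gripper": 0.5}, {"dx": 0, "dy": 0, "dz": -1.1, "rx": 0, "ry": 0, "rz": 0, "gripper": 0.5}, {"dx": 0, "dy": 0, "dz": -1.1, "rx": 0, "ry": 0, "rz": 0, "gripper": 0.37}, {"dx": 0, "dy": 0, "dz": -1.1, "rx": 0, "ry": 0, "rz": 0, "gripper": 0.35}, {"dx": 0, "dy": 0, "dz": -1.1, "rx": 0, "ry": 0, "rz": 0, "gripper": 0.3}, {"dx": 0, "dy": 0, "dz": -1.1, "rx": 0, "ry": 0, "rz": 0, "gripper": 0.25}, {"dx": 0, "dy": 0, "dz": -1.1, "rx": 0, "ry": 0, "rz": 0, "gripper": 0.22}, {"dx": 0, "dy": 0, "dz": -1.1, "rx": 0, "ry": 0, "rz": 0, "gripper": 0.22}]'

```text
t: 23.07
eef_pos: [0.557, -0.1938, 0.0288]
ee_rot: [-3.142, 0.0, 0.177]
force: [-0.0, -0.4, 0.3]
width: 0.0675
gripper_force: 0.0
```

Emit:
jog_arm --targets '[{"dx": 0, "dy": 0, "dz": -5, "rx": 0, "ry": 0, "rz": 0, "gripper": 0.22}, {"dx": 0, "dy": 0, "dz": -15, "rx": 0, "ry": 0, "rz": 0, "gripper": 0.22}, {"dx": 0, "dy": 0, "dz": -30, "rx": 0, "ry": 0, "rz": 0, "gripper": 0.2}, {"dx": 0, "dy": 0, "dz": -60, "rx": 0, "ry": 0, "rz": 0, "gripper": 0.2}, {"dx": 0, "dy": 0, "dz": -95, "rx": 0, "ry": 0, "rz": 0, "gripper": 0.2}, {"dx": 0, "dy": 0, "dz": -130, "rx": 0, "ry": 0, "rz": 0, "gripper": 0.2}, {"dx": 0, "dy": 0, "dz": -165, "rx": 0, "ry": 0, "rz": 0, "gripper": 0.2}, {"dx": 0, "dy": 0, "dz": -200, "rx": 0, "ry": 0, "rz": 0, "gripper": 0.2}]'

```text
t: 23.73
eef_pos: [0.5566, -0.1939, 0.2322]
ee_rot: [3.141, -0.001, 0.177]
force: [1.5, -0.0, -1.4]
width: 0.0699
gripper_force: 0.0
```

```bash
python3 -c "
from h import *
f,P=grab('scene')
cv2.imwrite('pics/done.png',cv2.resize(f['frame'][80:380,120:460,::-1],None,fx=2,fy=2))
p=P[160:260,200:290].reshape(-1,3);c=f['frame'][160:260,200:290].reshape(-1,3)
q=p[(c.max(1)<60)&(p[:,2]>.027)&(p[:,2]<.045)]
print(len(q),q.mean(0),q[:,2].max());print(cv2.minEnclosingCircle(q[:,:2].astype(np.float32)));st()"
```

```text
238 [ 0.56888132 -0.19167311  0.03367697] 0.0448248804474255
((0.6274334192276001, -0.19520068168640137), 0.09180673956871033)
t 23.7833; q [-0.0037  0.2234 -0.1985  0.0033 -1.1373  1.7517]; eef_pos [ 0.5599 -0.1949  0.2401]; ee_rot [ 3.1366 -0.0107  0.1786]; force [ 4.2074 -1.6517  8.2227]; moment [-0.2937 -0.5852 -0.0489]; width 0.0703; gripper_force 0.0;
```

View pics/done.png

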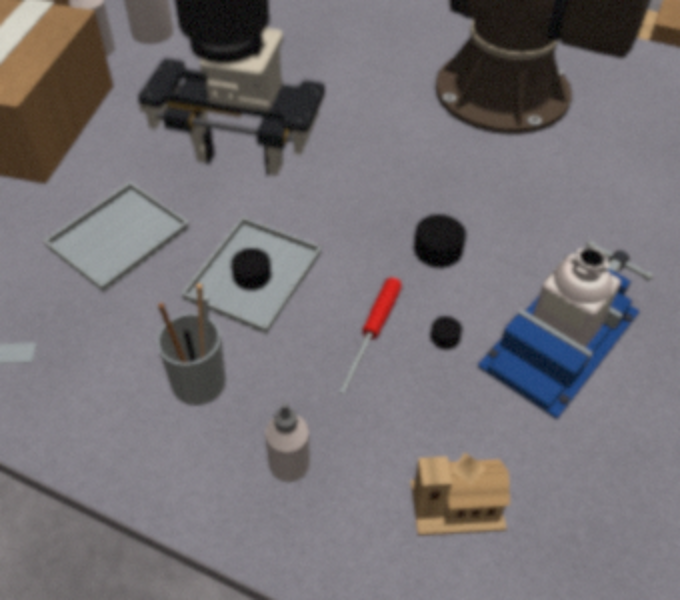

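The cap sits in the near tray at (251,268), its top at about 34 mm (3 mm floor + 31 mm), so it is upright. The bystanders are where they were.

```bash
python3 -c "
from station import arm
print(arm.job_done())"
```

```text
the job is handed in; nothing more can be done
None
```

The cap is unscrewed and stands open side down, let go, near the middle of the tray nearest the robot's base; the job was handed in at about 24 s, but no verdict came back.

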